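# Post a finished collar through the flap of the parts chute

### The job

Push the round steel collar along the feed ledge and in through the hanging flap, until it slides down the chute and lies in the catch pan, then draw the fingers back so that the flap swings fully shut. Slide it by pushing with the fingertips; never lift it off the ledge. Leave the slotted block that shares the ledge, the bottle and the wrench where they are.

Things in the scene. Friction and masses are not known exactly. Their poses are not given: they have to be found in the camera images.
- gate (a point): Point on the fixed chute: on the feed ledge's level top, straight under the flap, mid-opening. x axis: feed direction (level, through the flap, away from the robot); y left; z up. Aluminium ledge, top 120 mm above the bench, x = -195 to +15 mm, 360 mm wide; side rims 13 mm high at y = +-177 mm, no near rim. Opening 130 mm wide between cheek plates 6 mm thick (x = -8 to 23 mm), 70 mm tall.
- lip (a point): Middle of the ledge's far edge, 15 mm past the flap; axes as gate. From here a steel slope falls at 47 degrees to the catch pan (rubber floor 114 mm below the ledge, 115 to 254 mm past the flap, 130 mm wide, walls 55 to 60 mm high). Once its centre is some 10 mm past this edge the collar tips over and slides down by itself.
- flap (a joint): Flap angle (rad): 0 = hanging shut, upright; grows to 1.35 as its lower edge is pushed along the feed direction; cannot swing the other way. Steel sheet 122 mm wide, 3 mm thick, 100 g, on a level 8 mm rod straight above gate (see hinge); ends 4 mm above the ledge; falls shut by itself. The pushed collar swings it open.
- hinge (a point): Middle of the flap's hinge rod, 62 mm above the ledge, straight above gate. The rod stops upright fingers at the flap line, just about when the collar goes over; leaning the hand back by 15 to 30 degrees lets the fingertips lead in under the rod.
- collar_mid (a point): Centre of the loose steel collar, a plain ring 56 mm across, 30 mm high, with a 24 mm bore, lying flat (axis upright), so this point is 15 mm above the ledge. About 0.25 to 0.5 kg. It starts on the ledge in front of the flap, on one side of the opening.
- slotblock: Loose dark steel square block with a slot across its top, 36 x 36 x 26 mm high, origin at the centre of its underside, on the ledge on the other side of the opening. To be left alone.
- oilcan: White plastic bottle with a red cap, 60 mm across, 150 mm high, standing on the bench to the left of the chute, origin at the centre of its underside. To be left alone.
- wrench: Flat steel open-end wrench, some 180 mm long and under 15 mm high, lying on the bench to the right of the chute, its length along x, origin under its middle. To be left alone.

How it is judged:
By the outcome, as a careful person would: the job done as asked, in the order asked, and still so for the second after the job is handed in, with the robot touching nothing.
It also fails if it takes over 51 s, if anything falls off the work surface, if the arm or the gripper's body presses on something with over 40 N, if the wrist force passes 120 N, or if a joint passes its speed limit or range.

### The arm

A 7-joint arm with a two-finger parallel gripper is mounted at the origin on the work surface. World frame = base frame: x ahead of the robot, y to its left, z up, the work surface at z = 0. Lengths are in m, angles in degrees, forces in N, time in s.
With the tool pointing down it reaches from about 0.425 to 0.925 m from the base axis. Payload 6.8 kg.
Tool frame: the origin (TCP) lies between the finger pads; the fingertips stand 22 mm ahead of it and the grasp point (between the pads) lies 3 mm ahead of it; z points along the fingers, y is the direction in which the jaws open and shut (so a half turn about z gives the same grasp; the last joint's range is limited). The gripper opens to 88 mm and grips with 3 to 60 N. Pads are 20 mm wide; open, the fingers measure 115 mm over their backs; the gripper's body (75 mm by 178 mm) begins 61 mm behind the grasp point.
Start: joints at [-72.198, 27.33, 1.283, 89.118, -0.659, 63.558, -4.761], TCP at [0.274, 0.617, 0.245] pointing down, gripper open.
Joint ranges: [-169.35, 169.35], [-19.33, 120.38], [-80.79, 83.38], [13.8, 139.57], [-78.32, 258.32], [9.67, 109.79], [-169.56, 169.56]. Speed limits (degrees/s): [136.94, 136.94, 180, 180, 180, 180, 180].

### API

Orientations are given as [roll, pitch, yaw] about the fixed x, y, z axes, in that order (R = Rz(yaw) Ry(pitch) Rx(roll)).
In Python, from bench import arm, imaging gives the robot as it stands. The module is installed in compiled form; this text tells all that it offers.
- The arm moves only by the tool servo_tool, never from a script. Its argument "plan" is one flat list of numbers, 5 for each row, row after row: the finger opening in mm, from 0 to 87.8, then the shift along the tool's x, y, z in mm, then the turn about the tool's z in rad. In form: [gripper, dx, dy, dz, yaw, gripper, dx, dy, dz, yaw, ...]. A call has 1 to 20 rows; each row is the pose to reach, as a shift and turn from the pose commanded when the call began, along the tool's axes at that moment; what a row does not reach only later rows make up. A row lasts 1/12 s, in which the tool goes at most 41.7 mm and 7.16 degrees, less where a joint would pass 70% of its speed; a pose out of reach is approached as far as the arm can. A call with a gripper value outside its range is refused whole. The fingers move at their own pace and stop on an object; the grip force is fixed at half the most. Time passes only in rows, so rows that repeat a pose let the fingers close. It gives the time, the measured TCP pose, the force and the opening at its end, in the units of the state.
- arm.observe(): the state, without advancing time (a new reading comes with each control period).
- imaging.get_image(name): name is "scene" or "top" or "wrist"; returns a dict with "img" (420x560x3 uint8, red, green, blue), "z_map" (420x560 float32, m along the optical axis (not along the pixel's ray), 0 where there is no reading), "fx", "fy", "cx", "cy" (pixels), "D" ([k1, k2, p1, p2, k3] as OpenCV has them; the pictures are not rectified), "R" (3x3) and "t" (3): a world point X has camera coordinates R X + t; the wrist camera has in their place "hand_eye" (4x4, takes a point from camera to tool coordinates, whose origin is the TCP and whose axes are the flange's). Camera axes: x right, y down, z forward; pixel columns grow to the right and rows downward; lengths in m; the calibration is good to about 2 mm. A picture is of the moment at which its call begins: read the wrist's pose just before it.
- arm.hand_in(): hands the job in, once; it reports no verdict.
Trained networks look in a picture, given as the dict that the camera call returned (one of the last four; its "shot" number tells which), for a name from the list of things; names that differ only in an ending like _2 or _b are one class to them, and where a whole thing is asked for, a point or a joint stands for the part that bears it (a point fixed in the world has none). Each returns a list of dicts, best first, with "score" (0 to 1); they miss things now and then, are a little off and sometimes report something else, mostly with a low value. They report only what shows in the picture. A call takes as long as a camera call.
- imaging.regions_of(picture, name): "mask" (420x560 bool, what is visible of it) and "box" ([left, top, width, height] in pixels, round what is visible of it).
- imaging.mark_of(picture, name): "point" ([column, row] in pixels: a listed point, or the origin of a listed thing).
The state is a dict: "clock": time; "qpos": joint angles; "qvel": joint speeds; "joint_torque": joint torques, N m; "position": TCP position; "orientation": TCP orientation; "wrist_force": force on the tool from outside, world axes, zero at the start; "torque": the same for the moment, N m; "grip_width": finger opening in m.
Only numpy, scipy, OpenCV 4.12 (cv2) and the standard library are available. Lean on these libraries where they do the work, as an engineer would, in place of code of your own. Each camera call takes 0.05 s, during which the arm holds its last target.

## Working session

There is one attempt and no reset: what is moved stays moved. The work goes in short steps, Python scripts to look and compute and a tool call to move; the robot and the scene stay as the last step left them, time stands still between calls to the robot, and variables do not carry over. Pictures are saved under pics/ and viewed, and the job is handed in when it is done.

Besides the shell and the picture viewer there is one more tool, called after "Call:" as name(argument=value, ...) on one line, values as JSON. servo_tool: Moves the arm, as the interface text tells. Its arguments: {"type":"object","properties":{"plan":{"type":"array","items":{"type":"number"}}},"required":["plan"]}

```bash
mkdir -p pics; cat > h.py <<'E'
import numpy as np,cv2
from bench import arm,imaging
def K(p): return np.array([[p['fx'],0,p['cx']],[0,p['fy'],p['cy']],[0,0,1.]])
def world(p,uv,z):
    uv=np.array(uv,float).reshape(-1,1,2); z=np.array(z,float).reshape(-1)
    n=cv2.undistortPoints(uv,K(p),np.array(p['D'],float)).reshape(-1,2)
    c=np.c_[n*z[:,None],z]
    return (c-np.array(p['t']))@np.array(p['R'])
def onplane(p,uv,h):
    uv=np.array(uv,float).reshape(-1,1,2)
    n=cv2.undistortPoints(uv,K(p),np.array(p['D'],float)).reshape(-1,2)
    R=np.array(p['R']);t=np.array(p['t']); o=-R.T@t
    d=np.c_[n,np.ones(len(n))]@R
    return o+d*((h-o[2])/d[:,2])[:,None]
def save(p,n): cv2.imwrite('pics/'+n+'.png',p['img'][:,:,::-1])
E
python3 - <<'E'
from h import *
s=arm.observe();print({k:np.round(v,3) for k,v in s.items()})
for c in ['scene','top']:
    p=imaging.get_image(c);save(p,c+'0')
    for n in ['gate','lip','hinge','collar_mid','slotblock','oilcan','wrench']:
        r=imaging.mark_of(p,n)
        for q in r[:2]:
            u=q['point'];h={'gate':.12,'lip':.12,'hinge':.182,'collar_mid':.135,'slotblock':.12}.get(n,0)
            print(c,n,round(q['score'],2),np.round(u),np.round(onplane(p,u,h),4))
    for n in ['collar_mid','slotblock','flap']:
        for q in imaging.regions_of(p,n)[:1]:
            m=q['mask'];v,u=np.nonzero(m);z=p['z_map'][v,u];ok=z>0
            W=world(p,np.c_[u,v][ok],z[ok])
            print(c,n,round(q['score'],2),q['box'],np.round(np.percentile(W,[2,50,98],axis=0),4).tolist())
E
```

```text
{'clock': np.float64(0.0), 'qpos': array([-72.199,  27.376,   1.281,  89.178,  -0.658,  63.557,  -4.763]), 'qvel': array([-0.033, -0.033, -0.049, -0.014,  0.049, -0.07 , -0.001]), 'joint_torque': array([-1.0000e-03, -5.8285e+01,  1.5350e+00, -2.7262e+01, -5.4000e-02,
        1.7000e-02,  0.0000e+00]), 'position': array([0.274, 0.616, 0.244]), 'orientation': array([-1.79897e+02,  9.00000e-03,  1.56004e+02]), 'wrist_force': array([ 0.412, -0.385, -0.757]), 'torque': array([-0.012, -0.057, -0.007]), 'grip_width': np.float64(0.088)}
scene gate 0.65 [318. 212.] [[0.6456 0.0791 0.12  ]]
scene lip 0.8 [326. 214.] [[0.6671 0.0854 0.12  ]]
scene hinge 0.81 [323. 194.] [[0.6576 0.077  0.182 ]]
scene collar_mid 0.77 [294. 180.] [[0.5155 0.1669 0.135 ]]
scene slotblock 0.71 [272. 220.] [[ 0.566  -0.0141  0.12  ]]
scene slotblock 0.49 [123. 351.] [[ 0.5761 -0.486   0.12  ]]
scene wrench 0.65 [124. 349.] [[ 0.4759 -0.4404  0.    ]]
scene collar_mid 0.82 [286.2, 172.6, 18.5, 17.2] [[0.5053, 0.1284, 0.1233], [0.5341, 0.1436, 0.1456], [0.5556, 0.1813, 0.1521]]
scene slotblock 0.72 [260.7, 206.0, 17.3
[... 359 characters left out ...]
 ]]
top hinge 0.62 [251. 186.] [[0.6556 0.079  0.182 ]]
top collar_mid 0.58 [222. 236.] [[0.5267 0.1626 0.135 ]]
top slotblock 0.44 [287. 226.] [[ 0.551  -0.0151  0.12  ]]
top oilcan 0.6 [153. 235.] [[0.5446 0.394  0.    ]]
top wrench 0.7 [423. 250.] [[ 0.4756 -0.4312  0.    ]]
top wrench 0.31 [249. 188.] [[0.6818 0.0971 0.    ]]
top collar_mid 0.78 [213.7, 222.5, 21.7, 24.1] [[0.5036, 0.1328, 0.1183], [0.5301, 0.1592, 0.1496], [0.5542, 0.1835, 0.1543]]
top slotblock 0.72 [278.8, 217.6, 17.3, 12.4] [[0.5366, -0.0286, 0.1284], [0.5559, -0.0114, 0.1427], [0.5743, 0.0073, 0.1489]]
top flap 0.8 [228.2, 185.9, 44.5, 7.0] [[0.6461, 0.0209, 0.117], [0.6511, 0.0801, 0.1646], [0.6699, 0.142, 0.1887]]
```

```bash
python3 - <<'E'
import cv2
a=cv2.imread('pics/scene0.png');b=cv2.imread('pics/top0.png')
cv2.imwrite('pics/s_crop.png',cv2.resize(a[130:290,180:400],None,fx=3.6,fy=3.6,interpolation=2))
cv2.imwrite('pics/t_crop.png',cv2.resize(b[120:300,140:350],None,fx=3.3,fy=3.3,interpolation=2))
E
```

```text
(no output)
```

View pics/s_crop.png

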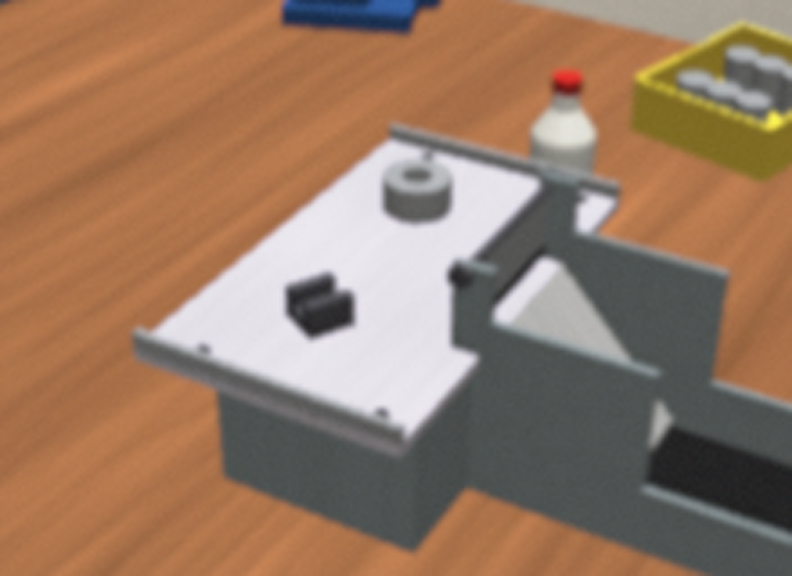

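View pics/t_crop.png

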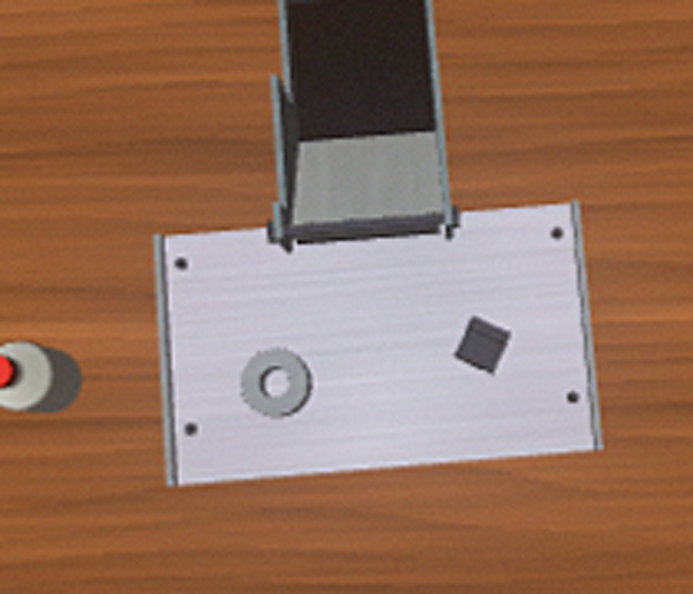

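View pics/top0.png

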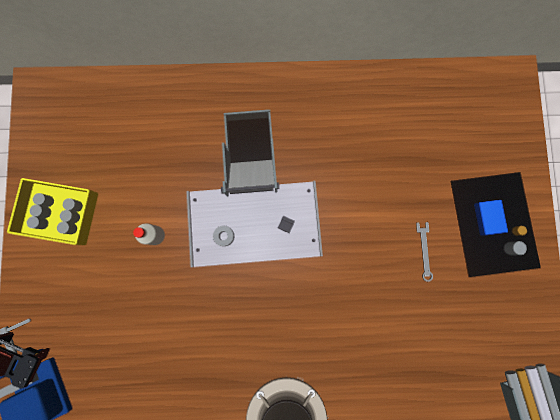

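The top view shows the collar at about px (222,236), left of the opening. The slotted block is at (287,226), and the flap line runs near row 188. Next I'll fit the gate frame from the depth data.

```bash
cat > gate.py <<'E'
from h import *
def Rg(a): return np.array([[np.cos(a),-np.sin(a)],[np.sin(a),np.cos(a)]])
E
python3 - <<'E'
from gate import *
p=imaging.get_image('top')
v,u=np.mgrid[0:420,0:560];z=p['z_map'].astype(float);ok=(z>0).ravel()
uv=np.c_[u.ravel(),v.ravel()][ok];W=world(p,uv,z.ravel()[ok])
s=(abs(W[:,2]-.12)<.006)&(W[:,0]>.38)&(W[:,0]<.72)&(abs(W[:,1]-.08)<.25)
P=W[s];print(s.sum(),P[:,2].mean())
print('minrect',cv2.minAreaRect(P[:,:2].astype(np.float32)))
# corners on ledge via image mask
c=np.array([[170,485],[602,450],[160,235],[577,202]])/3.3+[140,120]
print(onplane(p,c,[.12]*4 and .128).round(4))
# flap/rod points: height >0.165 near gate
s=(W[:,2]>.165)&(W[:,2]<.20)&(abs(W[:,0]-.655)<.05)&(abs(W[:,1]-.08)<.1)
Q=W[s];print(len(Q),Q.mean(0));print(cv2.fitLine(Q[:,:2].astype(np.float32),cv2.DIST_HUBER,0,.01,.01).ravel(),Q.min(0),Q.max(0))
# collar top circle
q=imaging.regions_of(p,'collar_mid')[0]['mask'];vv,uu=np.nonzero(q);Wc=onplane(p,np.c_[uu,vv],.15)
print('collar circ',cv2.minEnclosingCircle(Wc[:,:2].astype(np.float32)))
b=Wc[:,:2];print(b.mean(0))
E
```

```text
8656 0.11996242347011618
minrect ((0.5897561311721802, 0.07830101251602173), (0.2649594247341156, 0.34908705949783325), 3.0453243255615234)
[[ 0.4465  0.2483  0.128 ]
 [ 0.4647 -0.1091  0.128 ]
 [ 0.6557  0.2568  0.128 ]
 [ 0.6742 -0.0968  0.128 ]]
253 [0.65302012 0.08316951 0.18573846]
[ 0.04863925 -0.99881643  0.65378135  0.06404482] [0.63947803 0.00435944 0.16511139] [0.67640963 0.15788563 0.19469304]
collar circ ((0.5272547006607056, 0.1575334072113037), 0.0284443162381649)
[0.52783935 0.15775237]
```

```bash
cat >> gate.py <<'E'
from scipy.spatial.transform import Rotation as Ro
G=np.array([.651,.0795]);A=np.radians(2.9)
def g2w(x,y): return G+Rg(A)@np.array([x,y])
def w2g(P): return Rg(A).T@(np.array(P)[:2]-G)
def shift(target,yaw=None):
    s=arm.observe();R=Ro.from_euler('xyz',s['orientation'],degrees=True).as_matrix()
    d=R.T@(np.array(target)-s['position'])*1000
    o='' if yaw is None else round(np.radians(-((yaw-s['orientation'][2]+180)%360-180)),3)
    print('shift',d.round(1),'turn',o,'| now',np.round(s['position'],4),np.round(s['orientation'],1),'t',round(float(s['clock']),2),'F',np.round(s['wrist_force'],1))
E
python3 - <<'E'
from gate import *
shift([.4883,.2033,.235],130.5)
print(w2g([.5272,.1577]))
E
```

```text
shift [-363.4 -290.7    9.7] turn 0.445 | now [0.2745 0.6167 0.2447] [180.  -0. 156.] t 1.2 F [-0.5  0.2  0.2]
[-0.11968509  0.08436326]
```

Call:
servo_tool(plan=[30, -50, -40, 0, 0.05, 30, -100, -80, 0, 0.1, 30, -150, -120, 0, 0.2, 30, -200, -160, 0, 0.3, 30, -250, -200, 0, 0.4, 30, -300, -240, 0, 0.445, 30, -340, -272, 0, 0.445, 30, -363, -291, 0, 0.445, 30, -363, -291, 0, 0.445, 30, -363, -291, 0, 0.445, 30, -363, -291, 0, 0.445, 30, -363, -291, 0, 0.445, 30, -363, -291, 0, 0.445, 30, -363, -291, 0, 0.445, 30, -363, -291, 0, 0.445, 30, -363, -291, 0, 0.445])

```text
clock: 2.53
position: [0.4869, 0.2053, 0.2445]
orientation: [-180.0, -0.0, 130.7]
wrist_force: [0.1, 0.3, -0.5]
grip_width: 0.0299
```

```bash
python3 - <<'E'
from gate import *
shift([.4883,.2033,.149],130.5)
s=arm.observe()
R=Ro.from_euler('xyz',s['orientation'],degrees=True).as_matrix()
p=imaging.get_image('wrist');save(p,'w1')
H=np.array(p['hand_eye']);T=np.eye(4);T[:3,:3]=R;T[:3,3]=s['position'];M=np.linalg.inv(T@H);p['R']=M[:3,:3];p['t']=M[:3,3]
for n,h in [('collar_mid',.135),('slotblock',.12),('gate',.12),('hinge',.182),('lip',.12)]:
    for q in imaging.mark_of(p,n)[:1]:
        w=onplane(p,q['point'],h)[0];print(n,round(q['score'],2),np.round(q['point']),w.round(4),w2g(w).round(4))
for q in imaging.regions_of(p,'collar_mid')[:1]:
    vv,uu=np.nonzero(q['mask']);W=world(p,np.c_[uu,vv],p['z_map'][vv,uu]);W=W[(abs(W[:,2]-.15)<.006)]
    print(cv2.minEnclosingCircle(W[:,:2].astype(np.float32)))
p=imaging.get_image('top');save(p,'t1')
E
```

```text
shift [-2.5 -0.2 95.5] turn 0.004 | now [0.4869 0.2053 0.2445] [-180.    -0.   130.7] t 2.53 F [ 0.1  0.3 -0.5]
collar_mid 0.76 [277. 294.] [0.5296 0.1572 0.135 ] [-0.1173  0.0837]
gate 0.9 [322. 416.] [0.6525 0.0792 0.12  ] [ 0.0015 -0.0003]
((0.527601420879364, 0.15832838416099548), 0.028377525508403778)
```

View pics/w1.png

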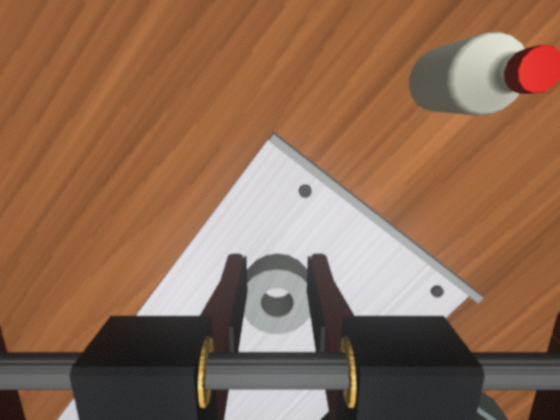

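Call:
servo_tool(plan=[30, 0, 0, 30, 0, 30, 0, 0, 60, 0, 30, 0, 0, 80, 0, 30, 0, 0, 90, 0, 30, 0, 0, 95, 0, 30, 0, 0, 95, 0, 30, 0, 0, 95, 0, 30, 0, 0, 95, 0])

```text
clock: 3.6
position: [0.4887, 0.2036, 0.1509]
orientation: [179.9, 0.0, 130.5]
wrist_force: [0.0, 0.1, 0.4]
grip_width: 0.0299
```

```bash
python3 - <<'E'
from gate import *
shift(np.r_[g2w(-.055,0)-.0336*np.array([.649,-.76]),.149],130.5)
E
```

```text
shift [-132.7   -0.7    1.9] turn 0.0 | now [0.4887 0.2036 0.1509] [179.9   0.  130.5] t 3.6 F [0.  0.1 0.4]
```

Call:
servo_tool(plan=[30, -10, 0, 1, 0, 30, -20, 0, 1, 0, 30, -27, 0, 1, 0, 30, -34, 0, 1, 0, 30, -41, 0, 1, 0, 30, -48, 0, 1, 0, 30, -55, 0, 1, 0, 30, -62, 0, 1, 0, 30, -69, 0, 1, 0, 30, -76, 0, 1, 0, 30, -83, 0, 1, 0, 30, -90, 0, 1, 0, 30, -97, 0, 1, 0, 30, -104, 0, 1, 0, 30, -111, 0, 1, 0, 30, -118, 0, 1, 0, 30, -124, 0, 1, 0, 30, -129, 0, 1, 0, 30, -132, 0, 1, 0, 30, -132, 0, 1, 0])

```text
clock: 5.27
position: [0.5741, 0.1026, 0.1489]
orientation: [180.0, -0.0, 130.5]
wrist_force: [-0.6, 2.1, 3.0]
grip_width: 0.03
```

Call:
servo_tool(plan=[30, 15, 0, 0, 0, 30, 35, 0, -20, 0, 30, 45, 0, -55, 0, 30, 45, 0, -90, 0, 30, 45, 0, -90, 0, 30, 45, 0, -90, 0])

```text
clock: 5.77
position: [0.5458, 0.1365, 0.2405]
orientation: [179.8, 0.1, 130.5]
wrist_force: [-0.2, -0.4, 0.6]
grip_width: 0.0299
```

```bash
cat > look.py <<'E'
from gate import *
import sys
def wrist(name):
    s=arm.observe()
    R=Ro.from_euler('xyz',s['orientation'],degrees=True).as_matrix()
    p=imaging.get_image('wrist');save(p,name)
    H=np.array(p['hand_eye']);T=np.eye(4);T[:3,:3]=R;T[:3,3]=s['position'];M=np.linalg.inv(T@H);p['R']=M[:3,:3];p['t']=M[:3,3]
    return p
def report(p,c):
    for n,h in [('collar_mid',.135),('slotblock',.12),('gate',.12),('hinge',.182),('lip',.12)]:
        for q in imaging.mark_of(p,n)[:1]:
            w=onplane(p,q['point'],h)[0];print(c,n,round(q['score'],2),np.round(q['point']),w.round(4),w2g(w).round(4))
    for q in imaging.regions_of(p,'collar_mid')[:1]:
        vv,uu=np.nonzero(q['mask']);W=world(p,np.c_[uu,vv],p['z_map'][vv,uu]);W=W[(abs(W[:,2]-.15)<.006)]
        if len(W): 
            cc,r=cv2.minEnclosingCircle(W[:,:2].astype(np.float32));print('circ',np.round(cc,4),round(r,4),w2g(cc).round(4))
E
python3 - <<'E'
from look import *
s=arm.observe();print(s['position'],s['wrist_force'])
p=wrist('w2');report(p,'wrist')
p=imaging.get_image('top');save(p,'t2');report(p,'top')
cv2.imwrite('pics/t2c.png',cv2.resize(p['img'][100:300,140:350,::-1],None,fx=3,fy=3,interpolation=2))
E
```

```text
[0.54582723 0.13652238 0.24054842] [-0.16615358 -0.3744176   0.60530698]
wrist collar_mid 0.94 [278. 313.] [0.5988 0.0774 0.135 ] [-0.0523  0.0006]
wrist gate 0.75 [327. 334.] [0.6505 0.0813 0.12  ] [-0.0004  0.0018]
wrist hinge 0.71 [339. 388.] [0.6489 0.083  0.182 ] [-0.0019  0.0036]
circ [0.5957 0.078 ] 0.0282 [-0.0553  0.0013]
top collar_mid 0.74 [255. 209.] [0.6004 0.072  0.135 ] [-0.0509 -0.0049]
top slotblock 0.58 [289. 226.] [ 0.5506 -0.0206  0.12  ] [-0.1054 -0.0949]
top gate 0.56 [250. 190.] [0.6566 0.0861 0.12  ] [0.0059 0.0063]
top hinge 0.76 [248. 187.] [0.6537 0.0867 0.182 ] [0.003  0.0071]
top lip 0.92 [252. 189.] [0.6572 0.0788 0.12  ] [ 0.0062 -0.001 ]
```

View pics/t2c.png

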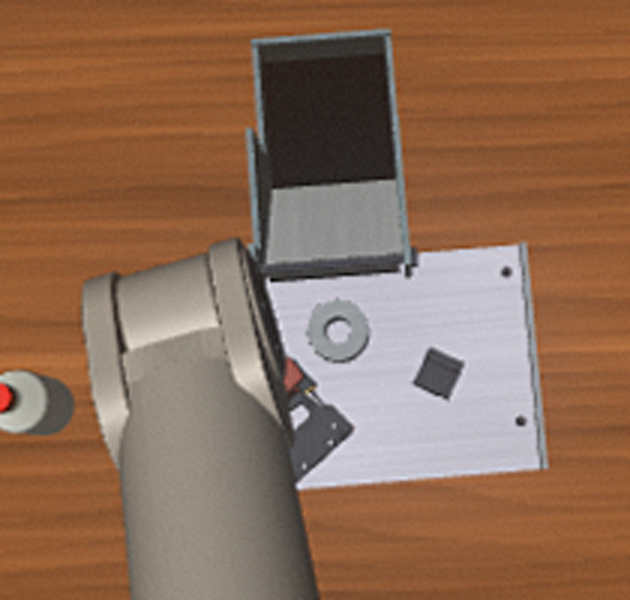

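The diagonal push worked: the collar sits at gate (-55, 0) mm and the block hasn't moved. Next I'll go behind it and square up.

```bash
python3 - <<'E'
from gate import *
shift(np.r_[g2w(-.122,0.0005),.235],182.9)
E
```

```text
shift [-38.2 -52.6   3.6] turn -0.914 | now [0.5443 0.137  0.2386] [-180.    -0.   130.5] t 6.47 F [-1.   0.6  0.1]
```

Call:
servo_tool(plan=[16, -8, -11, 0, -0.1, 16, -16, -22, 0, -0.2, 16, -24, -33, 0, -0.3, 16, -32, -44, 0, -0.4, 16, -38, -53, 0, -0.5, 16, -38, -53, 0, -0.6, 16, -38, -53, 0, -0.7, 16, -38, -53, 0, -0.8, 16, -38, -53, 0, -0.914, 16, -38, -53, 0, -0.914, 16, -38, -53, 0, -0.914, 16, -38, -53, 0, -0.914, 16, -38, -53, 0, -0.914])

```text
clock: 7.55
position: [0.5287, 0.0738, 0.2387]
orientation: [180.0, 0.0, -177.2]
wrist_force: [-0.3, -0.0, 1.4]
grip_width: 0.016
```

```bash
python3 - <<'E'
from look import *
p=wrist('w3');report(p,'wrist')
shift(np.r_[g2w(-.122,0.0005),.149],182.9)
E
```

```text
wrist collar_mid 0.85 [280. 303.] [0.5968 0.0793 0.135 ] [-0.0541  0.0025]
wrist slotblock 0.8 [167. 240.] [ 0.5552 -0.0103  0.12  ] [-0.1003 -0.0848]
wrist gate 0.83 [276. 348.] [0.6512 0.0795 0.12  ] [ 0.0002 -0.    ]
wrist hinge 0.64 [279. 408.] [0.6508 0.0815 0.182 ] [-0.0001  0.002 ]
wrist lip 0.86 [278. 363.] [0.6661 0.0816 0.12  ] [0.0152 0.0014]
circ [0.5955 0.0783] 0.0286 [-0.0555  0.0016]
shift [-0.5  0.  89.6] turn -0.001 | now [0.5287 0.0738 0.2386] [-180.     0.  -177.1] t 7.9 F [ 0.6 -0.6  0.9]
```

View pics/w3.png

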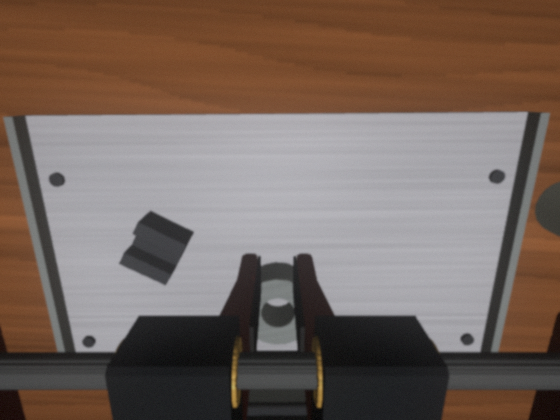

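The wrist view shows the collar centred between the fingers at (278,305), and the gate estimate agrees to about 1 mm. Now I'll descend behind the collar.

Call:
servo_tool(plan=[16, 0, 0, 30, 0, 16, 0, 0, 60, 0, 16, 0, 0, 80, 0, 16, 0, 0, 89, 0, 16, 0, 0, 89, 0, 16, 0, 0, 89, 0, 16, 0, 0, 89, 0])

```text
clock: 8.48
position: [0.5297, 0.0739, 0.151]
orientation: [180.0, 0.1, -177.1]
wrist_force: [0.9, -0.8, -0.1]
grip_width: 0.016
```

```bash
python3 - <<'E'
from gate import *
shift(np.r_[g2w(-.018,0.0005),.149],182.9)
E
```

```text
shift [-103.4   -0.     2.2] turn -0.001 | now [0.5297 0.0739 0.151 ] [ 1.800e+02  1.000e-01 -1.771e+02] t 8.48 F [ 0.9 -0.8 -0.1]
```

Call:
servo_tool(plan=[16, -10, 0, 0, 0, 16, -20, 0, 0, 0, 16, -26, 0, 0, 0, 16, -31, 0, 0, 0, 16, -38, 0, 0, 0, 16, -47, 0, 0, 0, 16, -59, 0, 0, 0, 16, -75, 0, 0, 0, 16, -103, 0, 0, 0, 16, -103, 0, 0, 0, 16, -103, 0, 0, 0, 16, -95, 0, 0, 0, 16, -80, 0, 0, 0, 16, -60, 0, 0, 0, 16, -60, 0, 0, 0, 16, -60, 0, 0, 0])

```text
clock: 9.82
position: [0.5868, 0.0767, 0.1499]
orientation: [180.0, -0.0, -177.1]
wrist_force: [-0.1, -0.2, 0.7]
grip_width: 0.0159
```

```bash
python3 - <<'E'
from look import *
p=imaging.get_image('top');save(p,'t4');report(p,'top')
q=imaging.get_image('scene');save(q,'s4');report(q,'scene')
a=cv2.resize(p['img'][100:250,180:330,::-1],None,fx=2.6,fy=2.6,interpolation=2)
b=cv2.resize(q['img'][150:300,260:410,::-1],None,fx=2.6,fy=2.6,interpolation=2)
cv2.imwrite('pics/c4.png',np.hstack([a,b]))
E
```

```text
top collar_mid 0.62 [246. 141.] [0.7943 0.0936 0.135 ] [0.1439 0.0069]
top slotblock 0.74 [288. 228.] [ 0.5459 -0.0166  0.12  ] [-0.1098 -0.0906]
scene gate 0.58 [319. 214.] [0.6503 0.076  0.12  ] [-0.0009 -0.0034]
scene hinge 0.64 [321. 193.] [0.6514 0.077  0.182 ] [ 0.0003 -0.0025]
scene lip 0.64 [323. 213.] [0.6584 0.0836 0.12  ] [0.0076 0.0037]
```

View pics/c4.png

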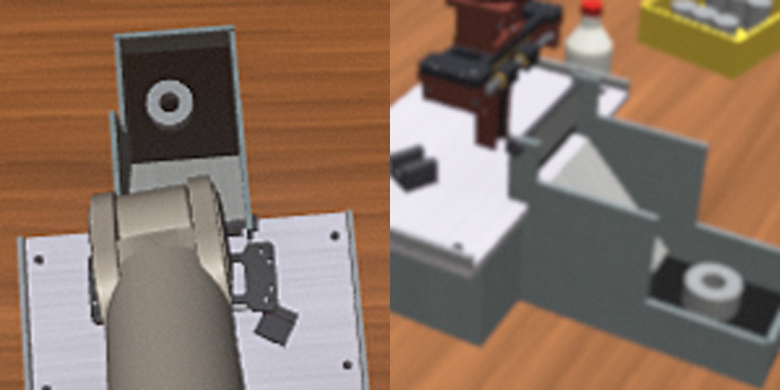

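The collar lies flat in the pan: (170,102) in the left half and (713,285) in the right. I'll draw back clear and then verify the flap.

Call:
servo_tool(plan=[16, 15, 0, 0, 0, 16, 35, 0, 0, 0, 16, 60, 0, -10, 0, 16, 75, 0, -40, 0, 16, 80, 0, -75, 0, 16, 80, 0, -100, 0, 16, 80, 0, -120, 0, 16, 80, 0, -120, 0, 16, 80, 0, -120, 0, 16, 80, 0, -120, 0, 16, 80, 0, -120, 0, 16, 80, 0, -120, 0])

```text
clock: 11.52
position: [0.508, 0.0726, 0.2683]
orientation: [-180.0, -0.1, -177.1]
wrist_force: [-0.6, 0.4, -0.5]
grip_width: 0.0159
```

```bash
python3 - <<'E'
from look import *
s=arm.observe();print(s['clock'],s['position'],s['wrist_force'])
p=imaging.get_image('top');report(p,'top')
for n in ['oilcan','wrench']:
    for m in imaging.mark_of(p,n)[:1]: print(n,onplane(p,m['point'],0).round(3))
r=imaging.regions_of(p,'collar_mid')[0]['mask'];v,u=np.nonzero(r);W=world(p,np.c_[u,v],p['z_map'][v,u]);print('collar z',np.percentile(W[:,2],[10,50,90]))
q=imaging.get_image('scene')
for x in imaging.regions_of(q,'flap')[:1]:
    v,u=np.nonzero(x['mask']);W=world(q,np.c_[u,v],q['z_map'][v,u]);g=np.array([w2g(w) for w in W]);print('flap x gate vs z',[(round(float(np.median(g[(abs(W[:,2]-h)<.006),0])),4)) for h in (.13,.145,.16,.175)])
w=wrist('w5');report(w,'wrist')
a=cv2.resize(p['img'][100:250,180:330,::-1],None,fx=2.6,fy=2.6,interpolation=2)
b=cv2.resize(q['img'][150:300,260:410,::-1],None,fx=2.6,fy=2.6,interpolation=2)
cv2.imwrite('pics/c5.png',np.hstack([a,b]))
E
```

```text
11.5167 [0.50804537 0.07260135 0.2683282 ] [-0.5798132   0.38415805 -0.54458777]
top collar_mid 0.54 [244. 140.] [0.7971 0.0981 0.135 ] [0.1468 0.0112]
top slotblock 0.43 [289. 227.] [ 0.5478 -0.0214  0.12  ] [-0.1082 -0.0955]
top gate 0.62 [250. 191.] [0.6538 0.087  0.12  ] [0.0031 0.0074]
top hinge 0.96 [250. 188.] [0.6506 0.0823 0.182 ] [-0.0003  0.0028]
top lip 0.62 [254. 185.] [0.6697 0.0757 0.12  ] [ 0.0185 -0.0047]
oilcan [[0.678 0.105 0.   ]]
wrench [[ 0.469 -0.432  0.   ]]
collar z [0.01842331 0.03505306 0.03849003]
flap x gate vs z [0.0023, 0.0013, 0.0015, 0.0016]
wrist collar_mid 0.74 [290. 409.] [0.714  0.0959 0.135 ] [0.0637 0.0131]
wrist slotblock 0.69 [177. 249.] [ 0.5569 -0.0122  0.12  ] [-0.0986 -0.0868]
wrist gate 0.89 [276. 342.] [0.6484 0.079  0.12  ] [-0.0026 -0.0004]
wrist hinge 0.87 [276. 394.] [0.6501 0.0797 0.182 ] [-0.0009  0.0002]
wrist lip 0.72 [277. 356.] [0.6643 0.0809 0.12  ] [0.0134 0.0007]
```

View pics/c5.png

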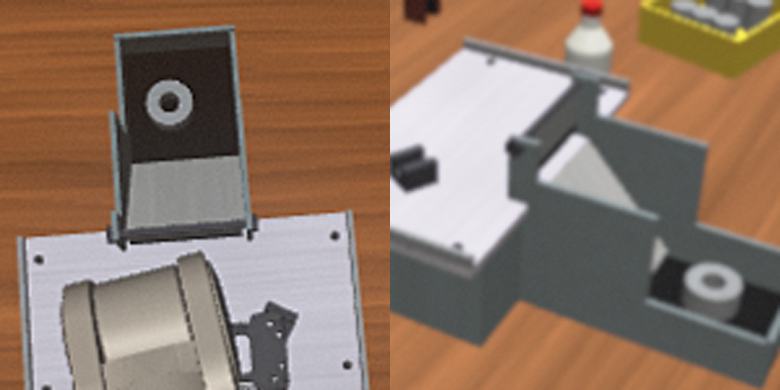

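```bash
python3 -c "
from bench import arm
print(arm.hand_in())"
```

```text
the job is handed in; nothing more can be done
None
```

The collar went through the flap, slid down the chute and lies flat in the catch pan. The flap is shut again, and I handed the job in at about 12 s of the 51 s allowed.

I pushed the collar diagonally to the middle of the opening with slightly parted fingertips. I then pushed it straight through, stopping the upright fingers just short of the hinge rod so that the collar's momentum carried it over the edge. After that I drew the hand back and raised it clear.

**Last checks:**
- **Collar:** its top is about 35–38 mm above the bench, as expected for lying flat on the pan floor. Both pictures show it there.
- **Flap:** it hangs upright, reading 1–2 mm past the flap line at every height measured.
- **Block:** the wrist camera puts it within about 2 mm of where it was before the final push. The top camera's readings scatter by up to about 10 mm.
- **Wrench:** the network found it within about 7 mm of its starting position; the arm never went near it.
- **Wrist force:** about 1 N at the end. The highest reading at the end of any move was about 4 N; I didn't log the force during moves.

**Check that disagreed:** in the last top view the network placed the bottle on the chute. I took that as a false detection, because the scene picture shows the bottle standing in its place.

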